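Feel which dabba lid binds

ROBOT

A 6-joint arm with a two-finger parallel gripper is mounted at the origin on the work surface. World frame = base frame: x ahead of the robot, y to its left, z up, the work surface at z = 0. Lengths are in m, angles in rad, forces in N, time in s.
With the tool pointing down it reaches from about 0.275 to 0.725 m from the base axis. Payload 5.6 kg.
Tool frame: the origin (TCP) lies on the front face of the gripper's body, between the roots of the fingers; the fingertips stand 73 mm ahead of it and the grasp point (between the pads) lies 54 mm ahead of it; z points along the fingers, y is the line along which they close (so a half turn about z gives the same grasp; the last joint's range is limited). The gripper opens to 85 mm and grips with 20 to 120 N. Pads are 22 mm wide; open, the fingers measure 114 mm over their backs; the gripper's body (76 mm by 85 mm) begins 54 mm behind the grasp point. The pads swing forward as they close: fully open they stand 13 mm farther back than shut.
Start: joints at [-0.866, 0.255, 0.108, 0, -1.424, -0.285], TCP at [0.224, -0.502, 0.304] pointing down, gripper open.
Joint ranges: [-2.95, 2.95], [-1.21, 1.97], [-1.09, 1.5], [-2.87, 1.71], [-2.94, -0.07], [-3.05, 3.05]. Speed limits (rad/s): [2.57, 2.57, 3.14, 3.14, 3.14, 3.14].

INTERFACE

Orientations are given as a rotation vector (axis times angle).
In Python, from rig import * gives the robot as it stands.
- The arm moves only by the tool drive_tool, never from a script. Its argument "plan" is a list of rows, each a list of 3 entries, a list of its own where there are three numbers: the shift along the tool's x, y, z in units of 60 mm (1.0 is 60 mm), then the turn, a rotation vector about the tool's x, y, z in units of 8 degrees (1.0 is 8 degrees), then the finger opening in mm, from 0 to 85.4. A call has 1 to 5 rows; each row shifts and turns the commanded pose from where the row before left it, along the tool's axes as they then stand; what a row does not reach is not made up. A row lasts 1/8 s, in which the tool goes at most 62.5 mm and 10.7 degrees, less where a joint would pass 70% of its speed; a pose out of reach is approached as far as the arm can. A call is refused whole if a number of a shift passes 1 or a number of a turn 1, either way. A call with a gripper value outside its range is refused whole. The fingers move at their own pace and stop on an object; the grip force is fixed at half the most. Time passes only in rows, so rows that do not move let the fingers close. It gives the time, the measured TCP pose, the force, the opening and the grip force at its end, in the units of the state.
- get_state(): the state, without advancing time (a new reading comes with each control period).
- capture(name): name is "scene" or "top" or "wrist"; returns a dict with "frame" (384x512x3 uint8, blue, green, red), "depth" (384x512 float32, m along the optical axis (not along the pixel's ray), 0 where there is no reading), "intrinsics" (3x3 intrinsics, pixels), "pose" (4x4, takes a point from camera to world coordinates); the wrist camera has in their place "hand_eye" (4x4, takes a point from camera to tool coordinates, whose origin is the TCP and whose axes are the flange's). Camera axes: x right, y up, looking along -z (the intrinsics and any distortion apply to the point x, -y, -z); pixel columns grow to the right and rows downward; lengths in m; the calibration is good to about 2 mm. A picture is of the moment at which its call begins: read the wrist's pose just before it.
- finish_job(): hands the job in; it is judged then, once.
The state is a dict: "t": time; "qpos": joint angles; "qd": joint speeds; "joint_torque": joint torques, N m; "ee_pos": TCP position; "eef_rot": TCP orientation; "force": force on the tool from outside, world axes, zero at the start; "torque": the same for the moment, N m; "gripper_width": finger opening in m; "gripper_force": force on a finger pad.
Only numpy, scipy, OpenCV 4.12 (cv2) and the standard library are available. Lean on these libraries where they do the work, as an engineer would, in place of code of your own. Each camera call takes 0.05 s, during which the arm holds its last target. There are 200 camera calls.

TASK

One of the two octagonal dabbas on the tray has a gritty pivot, so its swivel lid binds partway. With closed fingertips against the knob, gently swing first the red-knobbed lid, then the black-knobbed one, each until it is fully open or you clearly feel it bind, never pushing with more than 15 N. Finish with the free-swinging lid fully open for refilling and the binding one fully shut, and disturb nothing else.

Things in the scene. Friction and masses are not known exactly. Their poses are not given: they have to be found in the camera images.
- dabba_red: octagonal steel dabba, 130 mm across flats, 70 mm high, fixed to the tray. Origin: centre of underside, z up. Its flat octagonal steel lid (134 mm across, 4 mm thick, top face 75 mm above the origin) swivels level about an upright brass pivot at x=+50 mm; a red knob stands on the lid, at x=-50 mm when shut
- lid_red (a joint): swivel angle (rad) of the red-knobbed lid: 0 shut, 1.4 fully open, a stop at each; starts 0 to 0.15. It grows anticlockwise seen from above: the knob lies at 100 mm x (-cos a, -sin a) from the pivot in the dabba's axes. A sound lid needs under 1.5 N at the knob at any angle and stays where left. Exactly one of the two lids binds; nothing shows which
- red_knob (a point): centre of the top face of the red knob: upright round post, 16 mm diameter, 36 mm tall, standing on the lid's top face (this point is 36 mm above that face)
- red_pivot (a point): top centre of the red dabba's brass pivot (18 mm cap, 6 mm above the lid), 100 mm from the knob's centre. A binding lid turns easily up to a point between 0.3 and 0.95 rad (differs each time), then resists springily, each further mm of knob travel adding 0.4 to 0.8 N, and springs back to that point when let go; towards shut it turns easily
- dabba_black: octagonal steel dabba, 130 mm across flats, 70 mm high, fixed to the tray. Origin: centre of underside, z up. Its flat octagonal steel lid (134 mm across, 4 mm thick, top face 75 mm above the origin) swivels level about an upright brass pivot at x=+50 mm; a black knob stands on the lid, at x=-50 mm when shut
- lid_black (a joint): swivel angle (rad) of the black-knobbed lid: 0 shut, 1.4 fully open, a stop at each; starts 0 to 0.15. It grows anticlockwise seen from above: the knob lies at 100 mm x (-cos a, -sin a) from the pivot in the dabba's axes. A sound lid needs under 1.5 N at the knob at any angle and stays where left. Exactly one of the two lids binds; nothing shows which
- black_knob (a point): centre of the top face of the black knob: upright round post, 16 mm diameter, 36 mm tall, standing on the lid's top face (this point is 36 mm above that face)
- black_pivot (a point): top centre of the black dabba's brass pivot (18 mm cap, 6 mm above the lid), 100 mm from the knob's centre. A binding lid turns easily up to a point between 0.3 and 0.95 rad (differs each time), then resists springily, each further mm of knob travel adding 0.4 to 0.8 N, and springs back to that point when let go; towards shut it turns easily
- tray: narrow pale wooden tray 220 x 760 mm on one runner, pulled out to -y from a fixed 200 mm high wooden cupboard base (340 mm wide, its front edge 310 to 400 mm from the tray's centre) and fixed, carrying both dabbas, the pots, the shaker and the spatula. Origin under its centre; floor 22 mm above, rim 44 mm above; long along y
- pot_white: loose white ceramic pinch pot, 56 mm wide, 32 mm high, on the tray between the dabbas; below the lids. Origin: centre of underside
- pot_blue: loose blue ceramic pinch pot, same size, on the tray's outer end. Origin: centre of underside
- shaker: loose glass salt shaker with steel cap, 40 mm wide, 75 mm high, on the tray towards the cupboard. Origin: centre of underside
- spatula: loose orange silicone spatula, 250 mm long, blade 42 mm wide, 10 mm thick, lying along the tray's far side. Origin: on its underside near its middle, x axis along its length
- mug: loose blue mug, 76 mm wide, 90 mm high, on the worktop. Origin: centre of underside
- jar: loose amber jar, 70 mm wide, 130 mm high, on the worktop. Origin: centre of underside

How it is judged:
On the way, in this order (a step that is already met when the one before it is completed fails the run):
1. the red-knobbed lid has been swung: it is fully open (over 1.25 rad), or it is pressed by the fingers with more than 1.8 N somewhere between 0.28 and 1.2 rad, which only a binding lid resists ((value of joint lid_red above 1.25 rad or (value of joint lid_red between 0.28 and 1.2 rad and contact force between the fingers and dabba_red above 1.8 N))), for 0.15 s.
2. the black-knobbed lid has been swung: it is fully open (over 1.25 rad), or it is pressed by the fingers with more than 1.8 N somewhere between 0.28 and 1.2 rad, which only a binding lid resists ((value of joint lid_black above 1.25 rad or (value of joint lid_black between 0.28 and 1.2 rad and contact force between the fingers and dabba_black above 1.8 N))), for 0.15 s.
At the end, for the whole second after the job is handed in: one lid rests fully open (joint over 1.25 rad) and the other rests shut (joint under 0.08 rad); the binding lid cannot be opened that far within the force limit, so the open one is the sound one (((value of joint lid_red above 1.25 rad and value of joint lid_black below 0.08 rad) or (value of joint lid_black above 1.25 rad and value of joint lid_red below 0.08 rad)) and velocity of joint lid_red between -0.05 and 0.05 rad/s and velocity of joint lid_black between -0.05 and 0.05 rad/s); the robot touches nothing.
It fails at once if the red dabba or its lid is pushed with more than 15 N (contact force between any of the fingers, the arm and dabba_red above 15 N).
It fails at once if the black dabba or its lid is pushed with more than 15 N (contact force between any of the fingers, the arm and dabba_black above 15 N).
It fails at once if a pot, the shaker, the spatula, mug or jar is shifted by more than 20 mm (distance of any of pot_white, pot_blue, shaker, spatula, mug, jar from where it was at the start of the episode above 0.02 m).
It fails at once if a pot, the shaker, the mug or jar is tipped by more than 0.4 rad (angle between any of pot_white, pot_blue, shaker, mug, jar's own z axis and vertical above 0.4 rad).
It also fails if it takes over 72 s, if anything falls off the work surface, if the arm or the gripper's body presses on something with over 40 N, if the wrist force passes 120 N, or if a joint passes its speed limit or range.

## Working session

There is one attempt and no reset: what is moved stays moved. The work goes in short steps, Python scripts to look and compute and a tool call to move; the robot and the scene stay as the last step left them, time stands still between calls to the robot, and variables do not carry over. Pictures are saved under pics/ and viewed, at most 10 in all, crops included, and the job is handed in when it is done.

Besides the shell and the picture viewer there is one more tool, called after "Emit:" as name(argument=value, ...) on one line, values as JSON. drive_tool: Moves the arm, as the interface text tells. Its arguments: {"type":"object","properties":{"plan":{"type":"array","items":{"type":"array"}}},"required":["plan"]}

```bash
mkdir -p pics; ls; python3 - <<'E'
from rig import *
import cv2,numpy as np,pickle
print(get_state())
d={}
for n in("scene","top"):
    c=capture(n);d[n]=c;cv2.imwrite(f"pics/{n}0.png",c["frame"]);print(n,c["intrinsics"],c["pose"],c.keys())
pickle.dump(d,open("c0.pkl","wb"))
a=np.hstack([d["scene"]["frame"],d["top"]["frame"]])
E
```

```text
pics
{'t': 0.0, 'qpos': array([-8.66419274e-01,  2.55734597e-01,  1.06978981e-01, -4.88235506e-04,
       -1.42383579e+00, -2.84563673e-01]), 'qd': array([ 0.00049383,  0.00019393,  0.00060724, -0.00081134, -0.0005917 ,
       -0.00118538]), 'joint_torque': array([ 7.90695976e-04, -3.86630988e+01,  2.37945449e+01,  5.36534294e+00,
       -6.09251249e-03,  1.70234438e-05]), 'ee_pos': array([ 0.22407592, -0.50189908,  0.30299   ]), 'eef_rot': array([ 6.54409694e-01, -3.07224066e+00, -2.84155717e-03]), 'force': array([-0.13092463,  0.53607987, -0.58091906]), 'torque': array([-0.0078036 ,  0.04737197,  0.00878342]), 'gripper_force': 0.0, 'gripper_width': 0.08533936720448505}
scene [[439.47331465   0.         256.58105366]
 [  0.         439.47331465 189.15330414]
 [  0.           0.           1.        ]] [[ 0.57160104 -0.6485688   0.50262388  1.17231888]
 [ 0.82053079  0.45090109 -0.35130817 -0.45838397]
 [ 0.00121386  0.61322648  0.78990621  1.03400426]
 [ 0.          0.          0.          1.        ]] dict_keys(['frame', 'depth', 'intrinsics', 'pose'])
top [[409.8313822    0.         258.83817717]
 [  0.         409.8313822  188.52278425]
 [  0.           0.           1.        ]] [[-0.00590675  0.99912565 -0.04138893  0.49408518]
 [-0.99961939 -0.00701492 -0.0266808  -0.06129271]
 [-0.02694781  0.04121558  0.99878681  1.20786413]
 [ 0.          0.          0.          1.        ]] dict_keys(['frame', 'depth', 'intrinsics', 'pose'])
```

View pics/scene0.png

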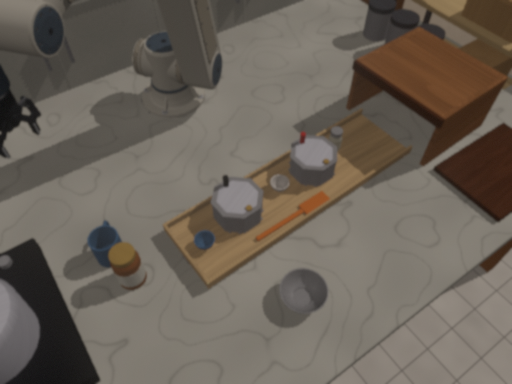

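View pics/top0.png

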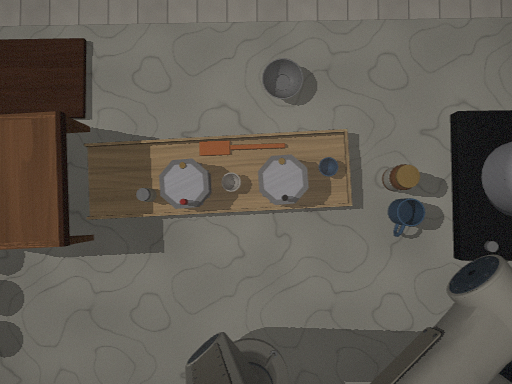

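The scene view shows the red knob near (303,137) and the black knob near (226,181). In the top view the red knob is near (184,202) with its pivot at (183,166). The black knob is near (285,198) with its pivot at (282,161). I'll enlarge these for better pixel readings.

```bash
python3 - <<'E'
import cv2,numpy as np,pickle
d=pickle.load(open("c0.pkl","rb"));t=d["top"]["frame"];s=d["scene"]["frame"]
# crops 66x50 -> x6 = 396x300
def cr(f,x,y): return cv2.convertScaleAbs(cv2.resize(f[y:y+50,x:x+66],None,fx=6,fy=6,interpolation=cv2.INTER_CUBIC),alpha=1.4)
a=np.vstack([np.hstack([cr(t,152,160),cr(t,250,156)]),np.hstack([cr(s,280,125),cr(s,205,172)])])
cv2.imwrite("pics/crops.png",a)
E
```

```text
(no output)
```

View pics/crops.png

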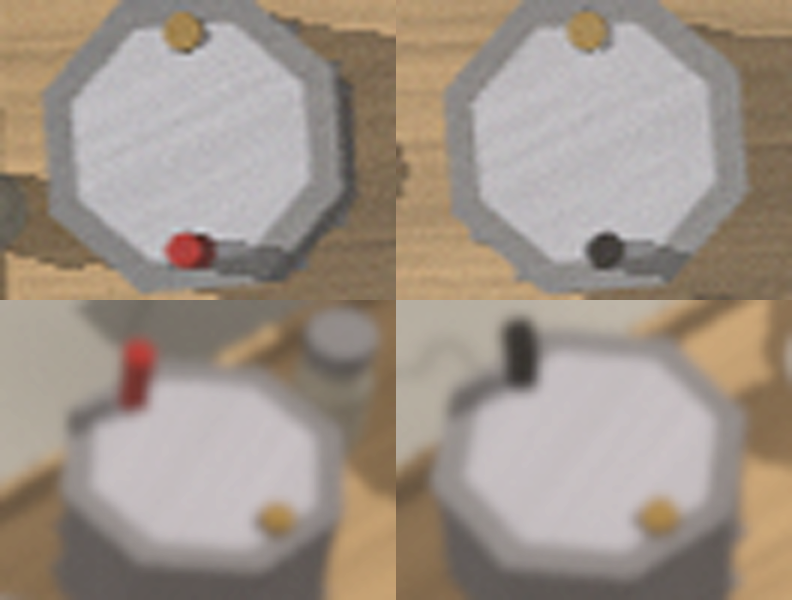

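The crops give these pixels:

| Point | Top view | Scene view |
|---|---|---|
| Red knob | (182.4, 201.1) | (303, 133) |
| Red pivot | (182, 164.8) | (326, 161) |
| Black knob | (284.3, 197.1) | (225.2, 176.4) |
| Black pivot | (281.4, 160.7) | (248.7, 207.5) |

I'll triangulate from these.

```bash
cat > tri.py <<'E'
import numpy as np,cv2
def P(c):
    K=c["intrinsics"]; M=np.linalg.inv(np.diag([1,1,1,1])@c["pose"])
    return K@(np.diag([1,-1,-1])@M[:3])
def tri(c1,p1,c2,p2):
    X=cv2.triangulatePoints(P(c1),P(c2),np.float64(p1).reshape(2,1),np.float64(p2).reshape(2,1));X=(X[:3]/X[3]).ravel()
    r=[]
    for c,p in((c1,p1),(c2,p2)):
        q=P(c)@np.r_[X,1];r.append(np.round(q[:2]/q[2]-p,1))
    return X,r
def ray(c,p,z):
    d=c["pose"][:3,:3]@(np.diag([1,-1,-1])@np.linalg.inv(c["intrinsics"])@[*p,1]);o=c["pose"][:3,3]
    return o+d*(z-o[2])/d[2]
E
python3 - <<'E'
from tri import *
import pickle
d=pickle.load(open("c0.pkl","rb"));t=d["top"];s=d["scene"]
T={"rk":((182.4,201.1),(303,133)),"rp":((182,164.8),(326,161)),"bk":((284.3,197.1),(225.2,176.4)),"bp":((281.4,160.7),(248.7,207.5))}
for k,(a,b) in T.items():
    X,r=tri(t,a,s,b);print(k,X.round(4),r, "raytop",ray(t,a,X[2]).round(4))
# depth
def pts(c):
    v,u=np.mgrid[:384,:512];z=c["depth"]
    q=np.stack([u,v,np.ones_like(u)],-1)@np.linalg.inv(c["intrinsics"]).T*z[...,None]
    return (q*[1,-1,-1])@c["pose"][:3,:3].T+c["pose"][:3,3]
W=pts(t)
for n,(u,v) in dict(redlid=(184,182),blklid=(282,178),tray=(130,190),blue=(329,167),white=(231,183),shaker=(143,195),jar=(405,176),mug=(405,210),rimR=(350,180),rk=(183,201),bk=(285,197)).items(): print(n,W[v,u].round(3))
E
```

```text
rk [0.507  0.1694 0.1327] [array([-0.1, -0. ]), array([-0.,  0.])] raytop [0.5069 0.1692 0.1327]
rp [0.6063 0.1777 0.098 ] [array([0.1, 0.1]), array([ 0.1, -0. ])] raytop [0.6064 0.178  0.098 ]
bk [ 0.5152 -0.1001  0.131 ] [array([0.3, 0.2]), array([ 0.3, -0. ])] raytop [ 0.5157 -0.0992  0.131 ]
bp [ 0.6151 -0.0936  0.0983] [array([0.1, 0.1]), array([ 0.1, -0. ])] raytop [ 0.6152 -0.0934  0.0983]
redlid [0.559 0.172 0.099]
blklid [ 0.568 -0.095  0.098]
tray [0.542 0.347 0.023]
blue [ 0.604 -0.233  0.023]
white [0.56  0.051 0.027]
shaker [0.525 0.285 0.097]
jar [ 0.569 -0.414  0.132]
mug [ 0.478 -0.454  0.002]
rimR [ 0.568 -0.298 -0.004]
rk [0.507 0.168 0.13 ]
bk [ 0.516 -0.101  0.133]
```

```bash
cat > nav.py <<'E'
import numpy as np,sys
from rig import get_state
from scipy.spatial.transform import Rotation as R
PIV=dict(r=np.array([.6063,.1777]),b=np.array([.6151,-.0936]))
def where(p=True):
    s=get_state();M=R.from_rotvec(s["eef_rot"]).as_matrix();psi=np.degrees(np.arctan2(M[1,0],M[0,0]))
    if p: print("t",round(s["t"],2),"pos",s["ee_pos"].round(4),"psi",psi.round(2),"tilt",M[:2,2].round(3),"F",s["force"].round(2),"w",round(s["gripper_width"],4),"q",s["qpos"].round(2))
    return s["ee_pos"],psi
def to(xyz,psi,start=None):
    "rows from start pose (default: now) to target, world-straight"
    p,a=start or where()
    d=np.array(xyz)-p;da=(psi-a+180)%360-180
    n=int(np.ceil(max(abs(da)/8,np.linalg.norm(d)/.058)))
    for i in range(n):
        b=np.radians(a+da*i/n);X=np.array([np.cos(b),np.sin(b),0]);Y=np.array([np.sin(b),-np.cos(b),0])
        print([[round(d@X/n/.06,3),round(d@Y/n/.06,3),round(-d[2]/n/.06,3)],[0,0,round(-da/n/8,3)],0])
    return np.array(xyz),psi
def push(k,phi,off):
    "TCP xy and psi for knob direction phi (deg), off = pusher behind knob along opening tangent (m)"
    u=np.radians(phi);e=np.array([-np.sin(u),np.cos(u)])
    return PIV[k]+.1*np.array([np.cos(u),np.sin(u)])-off*e,phi+90
E
python3 - <<'E'
from nav import *
xy,psi=push("r",184.8,.034);print(xy,psi)
to([*xy,.30],psi)
E
```

```text
[0.50380567 0.20321297] 274.8
t 0.1 pos [ 0.2241 -0.5019  0.3031] psi -155.95 tilt [-0.001  0.002] F [-0.39  0.02  0.93] w 0.0853 q [-0.87  0.26  0.11 -0.   -1.42 -0.28]
[[np.float64(-0.646), np.float64(0.631), np.float64(0.004)], [0, 0, np.float64(-0.632)], 0]
[[np.float64(-0.699), np.float64(0.571), np.float64(0.004)], [0, 0, np.float64(-0.632)], 0]
[[np.float64(-0.747), np.float64(0.508), np.float64(0.004)], [0, 0, np.float64(-0.632)], 0]
[[np.float64(-0.789), np.float64(0.44), np.float64(0.004)], [0, 0, np.float64(-0.632)], 0]
[[np.float64(-0.824), np.float64(0.369), np.float64(0.004)], [0, 0, np.float64(-0.632)], 0]
[[np.float64(-0.854), np.float64(0.295), np.float64(0.004)], [0, 0, np.float64(-0.632)], 0]
[[np.float64(-0.876), np.float64(0.218), np.float64(0.004)], [0, 0, np.float64(-0.632)], 0]
[[np.float64(-0.892), np.float64(0.14), np.float64(0.004)], [0, 0, np.float64(-0.632)], 0]
[[np.float64(-0.901), np.float64(0.061), np.float64(0.004)], [0, 0, np.float64(-0.632)], 0]
[[np.float64(-0.903), np.float64(-0.018), np.float64(0.004)], [0, 0, np.float64(-0.632)], 0]
[[np.float64(-0.898), np.float64(-0.098), np.float64(0.004)], [0, 0, np.float64(-0.632)], 0]
[[np.float64(-0.886), np.float64(-0.177), np.float64(0.004)], [0, 0, np.float64(-0.632)], 0]
[[np.float64(-0.867), np.float64(-0.254), np.float64(0.004)], [0, 0, np.float64(-0.632)], 0]
[[np.float64(-0.841), np.float64(-0.329), np.float64(0.004)], [0, 0, np.float64(-0.632)], 0]
```

Emit:
drive_tool(plan=[[[-0.65,0.63,0],[0,0,-0.63],0],[[-0.7,0.57,0],[0,0,-0.63],0],[[-0.75,0.51,0],[0,0,-0.63],0],[[-0.79,0.44,0],[0,0,-0.63],0],[[-0.82,0.37,0],[0,0,-0.63],0]])

```text
t: 0.72
ee_pos: [0.3245, -0.2486, 0.3036]
eef_rot: [1.313, -2.854, -0.001]
force: [1.4, 0.3, -0.6]
gripper_width: 0.0003
gripper_force: 0.0
```

Emit:
drive_tool(plan=[[[-0.85,0.3,0],[0,0,-0.63],0],[[-0.88,0.22,0],[0,0,-0.63],0],[[-0.89,0.14,0],[0,0,-0.63],0],[[-0.9,0.06,0],[0,0,-0.63],0],[[-0.9,-0.02,0],[0,0,-0.63],0]])

```text
t: 1.35
ee_pos: [0.4245, 0.0031, 0.3038]
eef_rot: [1.905, -2.498, -0.0]
force: [1.1, -0.7, 1.1]
gripper_width: -0.0
gripper_force: 0.0
```

Emit:
drive_tool(plan=[[[-0.9,-0.1,0],[0,0,-0.63],0],[[-0.89,-0.18,0],[0,0,-0.63],0],[[-0.87,-0.25,0],[0,0,-0.63],0],[[-0.84,-0.33,0],[0,0,-0.63],0],[[0,0,0],[0,0,0],0]])

```text
t: 1.98
ee_pos: [0.5055, 0.2059, 0.3018]
eef_rot: [2.311, -2.124, -0.002]
force: [-0.7, -0.8, -0.4]
gripper_width: -0.0004
gripper_force: 0.0
```

```bash
python3 - <<'E'
from nav import *
import cv2,pickle
from rig import capture
p,a=where()
c=capture("wrist");pickle.dump((get_state(),c),open("w1.pkl","wb"));cv2.imwrite("pics/w1.png",c["frame"]);print(c["hand_eye"].round(3),c["intrinsics"].round(1).tolist())
xy,psi=push("r",184.8,.034)
to([*xy,.18],psi)
E
```

```text
t 1.98 pos [0.5055 0.2059 0.3018] psi -85.18 tilt [-0.003 -0.001] F [-0.71 -0.8  -0.44] w -0.0004 q [ 0.67  0.25  0.1  -0.   -1.42 -0.59]
[[-0.001  0.96   0.28   0.071]
 [ 1.     0.001 -0.001  0.   ]
 [-0.001  0.28  -0.96  -0.071]
 [ 0.     0.     0.     1.   ]] [[342.3, 0.0, 257.3], [0.0, 342.3, 189.3], [0.0, 0.0, 1.0]]
t 2.02 pos [0.5051 0.2043 0.3024] psi -85.29 tilt [-0.002 -0.001] F [ 0.41 -0.32 -0.67] w 0.0 q [ 0.67  0.25  0.09 -0.   -1.42 -0.59]
[[np.float64(0.005), np.float64(0.007), np.float64(0.68)], [0, 0, np.float64(-0.004)], 0]
[[np.float64(0.005), np.float64(0.007), np.float64(0.68)], [0, 0, np.float64(-0.004)], 0]
[[np.float64(0.005), np.float64(0.007), np.float64(0.68)], [0, 0, np.float64(-0.004)], 0]
```

View pics/w1.png

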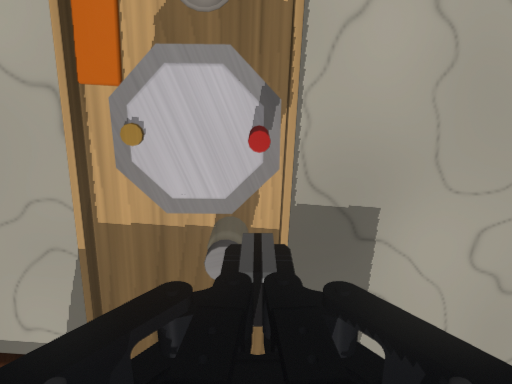

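The wrist view shows the red knob top at (259,134), on the finger centreline, and its pivot at (131,133). The fingertips at about (258,250) are behind it, so I'll lower the tool there.

Emit:
drive_tool(plan=[[[0,0,0.68],[0,0,0],0],[[0,0,0.68],[0,0,0],0],[[0,0,0.67],[0,0,0],0],[[0,0,0],[0,0,0],0],[[0,0,0],[0,0,0],0]])

```text
t: 2.65
ee_pos: [0.5059, 0.2028, 0.1841]
eef_rot: [-2.307, 2.129, -0.002]
force: [0.1, 0.3, 0.5]
gripper_width: 0.0
gripper_force: 0.0
```

Emit:
drive_tool(plan=[[[0.08,0,0],[0,0,0],0],[[0.08,0,0],[0,0,0],0]])

```text
t: 2.9
ee_pos: [0.5063, 0.1933, 0.1834]
eef_rot: [-2.307, 2.129, -0.001]
force: [0.1, -0.4, -0.2]
gripper_width: -0.0
gripper_force: 0.0
```

Emit:
drive_tool(plan=[[[0.08,0.01,0],[0,0,-0.3],0],[[0.08,0.01,0],[0,0,-0.3],0]])

```text
t: 3.15
ee_pos: [0.5057, 0.1835, 0.1828]
eef_rot: [-2.396, 2.029, 0.0]
force: [-0.2, 0.3, 0.0]
gripper_width: -0.0001
gripper_force: 0.4
```

```bash
python3 - <<'E'
from nav import *
import cv2,pickle
from rig import capture
p,a=where()
c=capture("wrist");cv2.imwrite("pics/w2.png",c["frame"])
E
```

```text
t 3.15 pos [0.5057 0.1835 0.1828] psi -80.52 tilt [0.001 0.001] F [-0.2   0.26  0.02] w -0.0001 q [ 0.64  0.3  -0.15 -0.   -1.12 -0.47]
```

View pics/w2.png

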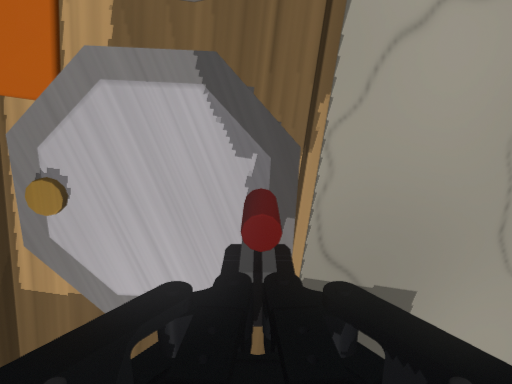

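The knob (red top at 262,232) is just ahead of the closed tips and centred. Now I'll swing it around the pivot.

Emit:
drive_tool(plan=[[[0.116,0.015,0],[0,0,-0.5],0],[[0.116,0.015,0],[0,0,-0.5],0],[[0.116,0.015,0],[0,0,-0.5],0]])

```text
t: 3.58
ee_pos: [0.5078, 0.1627, 0.1825]
eef_rot: [-2.596, 1.768, 0.0]
force: [-0.5, 1.1, 0.7]
gripper_width: 0.0001
gripper_force: 0.4
```

```bash
cat > st.py <<'E'
from nav import *
from rig import capture
import sys
k=sys.argv[1]
F=[];
for i in range(4):
    capture("wrist");F.append(get_state()["force"])
p,a=where()
d=PIV[k]-p[:2];b=np.radians(a);X=np.array([np.cos(b),np.sin(b)]);Y=np.array([np.sin(b),-np.cos(b)])
F=np.mean(F,0)[:2]
print("pivot in tool (x,y) mm",(1e3*np.array([d@X,d@Y])).round(1),"F tool x,y",(F@X).round(2),(F@Y).round(2))
E
python3 st.py r
```

```text
t 3.77 pos [0.508  0.1628 0.1824] psi -68.71 tilt [0.001 0.   ] F [ 0.31 -0.09  0.73] w -0.0003 q [ 0.6   0.29 -0.16  0.   -1.12 -0.23]
pivot in tool (x,y) mm [ 21.8 -97. ] F tool x,y 0.21 -0.1
```

Emit:
drive_tool(plan=[[[0.116,0.015,0],[0,0,-0.5],0],[[0.116,0.015,0],[0,0,-0.5],0]])

```text
t: 4.03
ee_pos: [0.5116, 0.1496, 0.1822]
eef_rot: [-2.713, 1.583, 0.0]
force: [-1.8, 1.3, 0.7]
gripper_width: 0.0
gripper_force: 0.4
```

```bash
python3 st.py r; python3 - <<'E'
from rig import *
import cv2
cv2.imwrite("pics/w3.png",capture("wrist")["frame"][150:300,150:400])
E
```

```text
t 4.22 pos [0.5118 0.1496 0.1822] psi -60.72 tilt [0. 0.] F [-0.65 -0.3   0.42] w -0.0001 q [ 0.58  0.29 -0.16  0.   -1.12 -0.07]
pivot in tool (x,y) mm [ 21.7 -96.2] F tool x,y -0.23 0.41
```

View pics/w3.png

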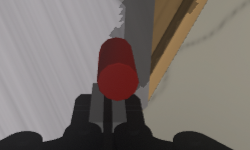

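The knob stays seated in front of the tips, and the force is about zero. I'll continue.

Emit:
drive_tool(plan=[[[0.117,0.015,0],[0,0,-0.5],0],[[0.117,0.015,0],[0,0,-0.5],0]])

```text
t: 4.53
ee_pos: [0.5172, 0.1367, 0.182]
eef_rot: [2.817, -1.39, -0.001]
force: [-1.8, 0.6, 0.4]
gripper_width: 0.0001
gripper_force: 0.4
```

```bash
python3 st.py r
```

```text
t 4.72 pos [0.5175 0.1367 0.1821] psi -52.72 tilt [0. 0.] F [-0.41 -0.57  0.8 ] w 0.0 q [ 0.55  0.3  -0.16  0.   -1.12  0.1 ]
pivot in tool (x,y) mm [ 21.2 -95.5] F tool x,y 0.5 0.17
```

Emit:
drive_tool(plan=[[[0.117,0.025,0],[0,0,-0.5],0],[[0.117,0.025,0],[0,0,-0.5],0]])

```text
t: 4.97
ee_pos: [0.5241, 0.1242, 0.1821]
eef_rot: [-2.907, 1.19, -0.0]
force: [-0.1, 0.2, -0.5]
gripper_width: 0.0001
gripper_force: 0.4
```

```bash
python3 st.py r
```

```text
t 5.17 pos [0.524  0.124  0.1821] psi -44.73 tilt [0. 0.] F [-0.73 -0.05 -0.38] w -0.0003 q [ 0.52  0.3  -0.15  0.   -1.12  0.27]
pivot in tool (x,y) mm [ 20.6 -96.1] F tool x,y 0.02 -0.07
```

Emit:
drive_tool(plan=[[[0.116,0.025,0],[0,0,-0.5],0],[[0.116,0.025,0],[0,0,-0.5],0]])

```text
t: 5.42
ee_pos: [0.5322, 0.1125, 0.1821]
eef_rot: [-2.983, 0.985, 0.0]
force: [-0.5, 0.7, -0.2]
gripper_width: -0.0001
gripper_force: 0.4
```

```bash
python3 st.py r
```

```text
t 5.62 pos [0.5321 0.1123 0.182 ] psi -36.73 tilt [-0. -0.] F [ 0.26 -0.27  0.22] w 0.0003 q [ 0.5   0.31 -0.13 -0.   -1.13  0.43]
pivot in tool (x,y) mm [ 20.3 -96.8] F tool x,y 0.4 -0.06
```

Emit:
drive_tool(plan=[[[0.116,0.025,0],[0,0,-0.5],0],[[0.116,0.025,0],[0,0,-0.5],0]])

```text
t: 5.88
ee_pos: [0.5418, 0.1022, 0.1821]
eef_rot: [-3.044, 0.775, 0.0]
force: [-0.4, 0.7, -0.3]
gripper_width: -0.0001
gripper_force: 0.4
```

```bash
python3 st.py r
```

```text
t 6.08 pos [0.5419 0.1019 0.1821] psi -28.73 tilt [-0.  0.] F [-0.04  0.42 -0.95] w 0.0 q [ 0.47  0.33 -0.11 -0.   -1.13  0.6 ]
pivot in tool (x,y) mm [ 20.1 -97.4] F tool x,y 0.2 -0.33
```

Emit:
drive_tool(plan=[[[0.116,0.02,0],[0,0,-0.5],0],[[0.116,0.02,0],[0,0,-0.5],0]])

```text
t: 6.32
ee_pos: [0.5531, 0.0936, 0.1821]
eef_rot: [3.091, -0.561, -0.001]
force: [-0.7, 0.1, 0.7]
gripper_width: 0.0
gripper_force: 0.4
```

```bash
python3 st.py r; python3 - <<'E'
from rig import *
import cv2,numpy as np,pickle
a=capture("top");b=capture("wrist");pickle.dump((a,b,get_state()),open("m.pkl","wb"))
x=cv2.resize(a["frame"][150:225,150:250],(400,300),interpolation=cv2.INTER_CUBIC)
cv2.imwrite("pics/m.png",np.hstack([x,b["frame"][40:340,56:456]]))
E
```

```text
t 6.53 pos [0.5532 0.0935 0.1821] psi -20.73 tilt [-0.  0.] F [-0.13  0.8  -0.41] w -0.0001 q [ 0.45  0.34 -0.09 -0.   -1.14  0.76]
pivot in tool (x,y) mm [ 19.9 -97.5] F tool x,y 0.25 -0.02
```

View pics/m.png

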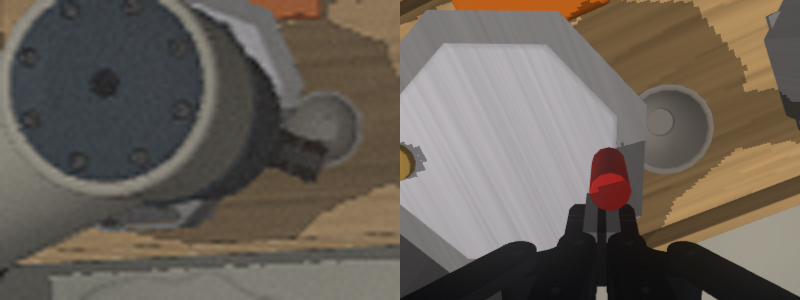

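The wrist view shows the knob still carried at the tips, with its top at about (266,230), and the lid well swung over the white pot. I'll work out the lid angle from that.

```bash
cat >> nav.py <<'E'
def knob(px,c,s,k,z=.133):
    from tri import ray
    T=np.eye(4);T[:3,:3]=R.from_rotvec(s["eef_rot"]).as_matrix();T[:3,3]=s["ee_pos"]
    X=ray(dict(pose=T@c["hand_eye"],intrinsics=c["intrinsics"]),px,z);d=X[:2]-PIV[k]
    print("knob",X.round(4),"r",np.hypot(*d).round(4),"phi",(np.degrees(np.arctan2(d[1],d[0]))%360).round(1))
E
python3 - <<'E'
from nav import *
import pickle
a,b,s=pickle.load(open("m.pkl","rb"));knob((266,230),b,s,"r")
s,c=pickle.load(open("w1.pkl","rb"));knob((259,134),c,s,"r")
E
```

```text
knob [0.5709 0.0832 0.133 ] r 0.1009 phi 249.5
knob [0.5066 0.1626 0.133 ] r 0.1008 phi 188.6
```

Emit:
drive_tool(plan=[[[0.116,0.02,0],[0,0,-0.5],0],[[0.058,0.01,0],[0,0,-0.25],0]])

```text
t: 6.88
ee_pos: [0.5625, 0.0884, 0.1821]
eef_rot: [3.116, -0.398, -0.0]
force: [-0.1, 0.2, 0.2]
gripper_width: 0.0001
gripper_force: 0.3
```

```bash
python3 st.py r
```

```text
t 7.08 pos [0.5625 0.0883 0.1821] psi -14.66 tilt [0. 0.] F [-0.5   0.92  0.01] w 0.0 q [ 0.43  0.36 -0.06 -0.   -1.15  0.88]
pivot in tool (x,y) mm [ 19.7 -97.5] F tool x,y -0.02 -0.64
```

Emit:
drive_tool(plan=[[[0.015,0.002,0],[0,0,-0.06],0],[[0.015,0.002,0],[0,0,-0.06],0]])

```text
t: 7.32
ee_pos: [0.5642, 0.0876, 0.1821]
eef_rot: [3.119, -0.372, -0.0]
force: [0.0, 0.3, -0.1]
gripper_width: -0.0001
gripper_force: 0.3
```

Emit:
drive_tool(plan=[[[0.015,0.002,0],[0,0,-0.06],0],[[0.01,0.002,0],[0,0,-0.06],0]])

```text
t: 7.58
ee_pos: [0.5658, 0.0869, 0.1821]
eef_rot: [3.122, -0.346, -0.0]
force: [-0.1, -0.6, -0.3]
gripper_width: -0.0001
gripper_force: 0.3
```

```bash
python3 st.py r
```

```text
t 7.78 pos [0.5658 0.0869 0.1821] psi -12.67 tilt [0. 0.] F [0.08 0.66 0.31] w -0.0 q [ 0.43  0.36 -0.06  0.   -1.15  0.92]
pivot in tool (x,y) mm [ 19.6 -97.4] F tool x,y -0.15 -0.03
```

Emit:
drive_tool(plan=[[[0.015,0.002,0],[0,0,-0.06],0],[[0.015,0.002,0],[0,0,-0.06],0]])

```text
t: 8.02
ee_pos: [0.5674, 0.0863, 0.182]
eef_rot: [3.125, -0.32, -0.0]
force: [-0.8, -0.6, 0.4]
gripper_width: 0.0004
gripper_force: 0.3
```

```bash
python3 st.py r
```

```text
t 8.22 pos [0.5676 0.0863 0.1821] psi -11.71 tilt [0. 0.] F [-0.01 -0.09  0.06] w -0.0002 q [ 0.42  0.37 -0.05  0.   -1.15  0.94]
pivot in tool (x,y) mm [ 19.4 -97.3] F tool x,y -0.12 -0.0
```

Emit:
drive_tool(plan=[[[0.015,0.002,0],[0,0,-0.06],0],[[0.015,0.002,0],[0,0,-0.06],0]])

```text
t: 8.48
ee_pos: [0.5692, 0.0857, 0.1821]
eef_rot: [3.128, -0.293, -0.0]
force: [-0.1, -0.2, 0.1]
gripper_width: 0.0002
gripper_force: 0.3
```

```bash
python3 st.py r
```

```text
t 8.68 pos [0.5693 0.0858 0.1821] psi -10.75 tilt [0. 0.] F [ 0.04  0.24 -1.23] w -0.0001 q [ 0.42  0.37 -0.05  0.   -1.15  0.96]
pivot in tool (x,y) mm [ 19.2 -97.2] F tool x,y -0.63 0.41
```

Emit:
drive_tool(plan=[[[0.015,0.002,0],[0,0,-0.06],0],[[0.015,0.002,0],[0,0,-0.06],0]])

```text
t: 8.93
ee_pos: [0.5709, 0.0851, 0.1821]
eef_rot: [3.13, -0.267, -0.0]
force: [-0.5, -0.4, 0.1]
gripper_width: -0.0001
gripper_force: 0.3
```

```bash
python3 st.py r; python3 - <<'E'
from nav import *
# retreat straight back in -tool x, then up; then plan to black
p,a=where(False)
b=np.radians(a);p1=p-.03*np.array([np.cos(b),np.sin(b),0])
q=to(p1,a,(p,a));q2=to([p1[0],p1[1],.24],a,q)
xy,psi=push("b",183.7,.036);to([*xy,.24],psi,q2)
E
```

```text
t 9.12 pos [0.571  0.0852 0.1821] psi -9.79 tilt [0. 0.] F [-0.46  0.18 -0.33] w 0.0001 q [ 0.42  0.37 -0.04  0.   -1.16  0.98]
pivot in tool (x,y) mm [ 19.  -97.2] F tool x,y -0.43 0.2
[[np.float64(-0.5), np.float64(-0.0), np.float64(-0.0)], [0, 0, np.float64(-0.0)], 0]
[[np.float64(0.0), np.float64(0.0), np.float64(-0.965)], [0, 0, np.float64(-0.0)], 0]
[[np.float64(-0.003), np.float64(0.262), np.float64(-0.0)], [0, 0, np.float64(0.956)], 0]
[[np.float64(0.032), np.float64(0.26), np.float64(-0.0)], [0, 0, np.float64(0.956)], 0]
[[np.float64(0.066), np.float64(0.253), np.float64(-0.0)], [0, 0, np.float64(0.956)], 0]
[[np.float64(0.099), np.float64(0.242), np.float64(-0.0)], [0, 0, np.float64(0.956)], 0]
[[np.float64(0.131), np.float64(0.227), np.float64(-0.0)], [0, 0, np.float64(0.956)], 0]
[[np.float64(0.16), np.float64(0.207), np.float64(-0.0)], [0, 0, np.float64(0.956)], 0]
[[np.float64(0.186), np.float64(0.184), np.float64(-0.0)], [0, 0, np.float64(0.956)], 0]
[[np.float64(0.209), np.float64(0.158), np.float64(-0.0)], [0, 0, np.float64(0.956)], 0]
[[np.float64(0.228), np.float64(0.129), np.float64(-0.0)], [0, 0, np.float64(0.956)], 0]
[[np.float64(0.243), np.float64(0.097), np.float64(-0.0)], [0, 0, np.float64(0.956)], 0]
```

Emit:
drive_tool(plan=[[[-0.5,0,0],[0,0,0],0],[[0,0,-0.96],[0,0,0],0],[[0,0.26,0],[0,0,0.96],0],[[0.03,0.26,0],[0,0,0.96],0],[[0.07,0.25,0],[0,0,0.96],0]])

```text
t: 9.75
ee_pos: [0.5332, 0.0438, 0.24]
eef_rot: [-3.011, 0.894, -0.001]
force: [-0.0, -0.4, 0.3]
gripper_width: 0.0003
gripper_force: 0.0
```

Emit:
drive_tool(plan=[[[0.1,0.24,0],[0,0,0.96],0],[[0.13,0.23,0],[0,0,0.96],0],[[0.16,0.21,0],[0,0,0.96],0],[[0.19,0.18,0],[0,0,0.96],0],[[0.21,0.16,0],[0,0,0.96],0]])

```text
t: 10.38
ee_pos: [0.5189, -0.0338, 0.2399]
eef_rot: [-2.55, 1.835, -0.001]
force: [-0.3, 0.0, -0.5]
gripper_width: 0.0001
gripper_force: 0.0
```

Emit:
drive_tool(plan=[[[0.23,0.13,0],[0,0,0.96],0],[[0.24,0.1,0],[0,0,0.96],0],[[0,0,0],[0,0,0],0]])

```text
t: 10.75
ee_pos: [0.5127, -0.0649, 0.2399]
eef_rot: [-2.285, 2.155, -0.001]
force: [0.2, -0.1, -0.2]
gripper_width: 0.0001
gripper_force: 0.0
```

```bash
python3 - <<'E'
from nav import *
import cv2,pickle
from rig import capture
xy,psi=push("b",183.7,.036);to([*xy,.181],psi)
s=get_state();c=capture("wrist");a=capture("top");e=capture("scene")
pickle.dump((s,c,a,e),open("n.pkl","wb"))
f=lambda im,x,y:cv2.convertScaleAbs(cv2.resize(im["frame"][y:y+75,x:x+100],(400,300),interpolation=cv2.INTER_CUBIC),alpha=1.3)
cv2.imwrite("pics/n.png",np.vstack([np.hstack([f(a,155,145),f(e,260,120)]),np.hstack([c["frame"][40:340,56:456],c["frame"][40:340,112:512]])]))
E
```

```text
t 10.75 pos [ 0.5127 -0.0649  0.2399] psi -86.64 tilt [0.001 0.   ] F [ 0.21 -0.05 -0.17] w 0.0001 q [ 0.18  0.22 -0.1   0.   -1.25 -0.12]
[[np.float64(-0.006), np.float64(-0.002), np.float64(0.49)], [0, 0, np.float64(-0.021)], 0]
[[np.float64(-0.006), np.float64(-0.002), np.float64(0.49)], [0, 0, np.float64(-0.021)], 0]
```

View pics/n.png

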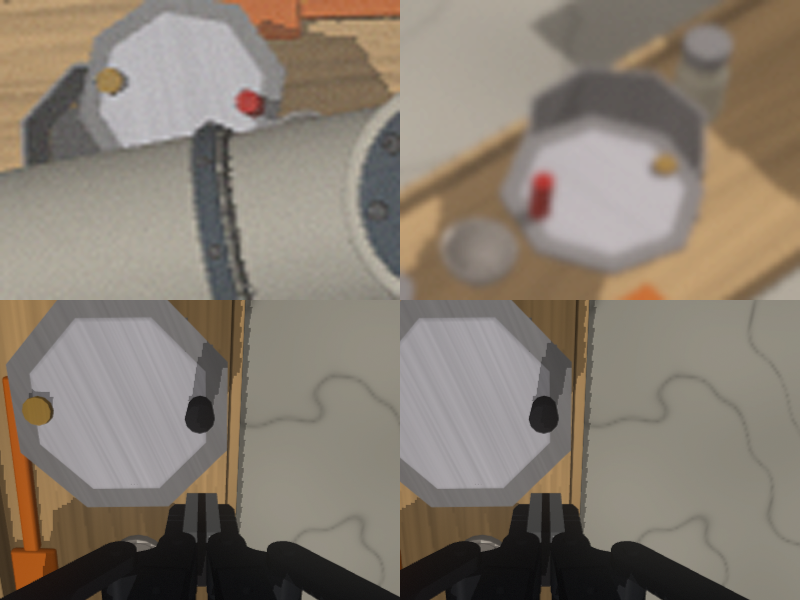

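The red lid stayed open. In the top view its knob is at about (216.4,169.9) and its pivot at (182,165). The black knob is at about (256,147) in the wrist view, ahead of the tips. I'll check the red lid's angle.

```bash
python3 - <<'E'
from nav import *
from tri import *
import pickle
s,c,a,e=pickle.load(open("n.pkl","rb"))
for tp,sp in [((216.4,169.9),(295.3,165.2))]:
    for X in (ray(a,tp,.133),tri(a,tp,e,sp)[0]):
        d=X[:2]-PIV["r"];print(X.round(4),np.hypot(*d).round(4),np.degrees(np.arctan2(d[1],d[0]))%360)
knob((256,147),c,s,"b")
E
```

```text
[0.5886 0.0791 0.133 ] 0.1002 259.8115506677431
[0.5886 0.0791 0.128 ] 0.1002 259.81370059038744
knob [ 0.5158 -0.1074  0.133 ] r 0.1003 phi 187.9
```

Emit:
drive_tool(plan=[[[0,0,0.49],[0,0,0],0],[[0,0,0.49],[0,0,0],0],[[0.08,0,0],[0,0,0],0],[[0.08,0,0],[0,0,0],0],[[0.08,0,0],[0,0,0],0]])

```text
t: 11.52
ee_pos: [0.5145, -0.079, 0.1823]
eef_rot: [-2.286, 2.153, -0.003]
force: [0.4, 0.1, 0.5]
gripper_width: 0.0001
gripper_force: 0.0
```

```bash
python3 st.py b
```

```text
t 11.72 pos [ 0.5139 -0.0788  0.1814] psi -86.61 tilt [0.001 0.   ] F [-0.16  0.11  0.49] w 0.0002 q [ 0.15  0.27 -0.2  -0.   -1.11 -0.09]
pivot in tool (x,y) mm [  20.8 -100.2] F tool x,y 0.05 0.11
```

Emit:
drive_tool(plan=[[[0.116,0.02,0],[0,0,-0.5],0],[[0.116,0.02,0],[0,0,-0.5],0],[[0.116,0.02,0],[0,0,-0.5],0]])

```text
t: 12.1
ee_pos: [0.5129, -0.0997, 0.1812]
eef_rot: [-2.501, 1.9, -0.0]
force: [-0.0, 0.4, 0.7]
gripper_width: 0.0001
gripper_force: 0.4
```

```bash
python3 st.py b
```

```text
t 12.3 pos [ 0.5128 -0.0997  0.181 ] psi -74.68 tilt [ 0. -0.] F [0.11 0.61 0.18] w -0.0 q [ 0.11  0.27 -0.19  0.   -1.11  0.16]
pivot in tool (x,y) mm [  21.2 -100.3] F tool x,y 0.2 -0.1
```

Emit:
drive_tool(plan=[[[0.117,0.02,0],[0,0,-0.5],0],[[0.117,0.02,0],[0,0,-0.5],0]])

```text
t: 12.55
ee_pos: [0.5146, -0.1136, 0.1809]
eef_rot: [-2.627, 1.723, 0.0]
force: [-1.3, 0.9, 1.2]
gripper_width: 0.0001
gripper_force: 0.4
```

```bash
python3 st.py b
```

```text
t 12.75 pos [ 0.5147 -0.1136  0.1809] psi -66.71 tilt [0. 0.] F [0.05 0.34 0.08] w 0.0004 q [ 0.08  0.28 -0.18 -0.   -1.11  0.33]
pivot in tool (x,y) mm [  21.3 -100.2] F tool x,y 0.23 0.26
```

Emit:
drive_tool(plan=[[[0.117,0.02,0],[0,0,-0.5],0],[[0.117,0.02,0],[0,0,-0.5],0]])

```text
t: 13.0
ee_pos: [0.5183, -0.1272, 0.1809]
eef_rot: [-2.741, 1.536, 0.001]
force: [-0.7, 0.6, 0.5]
gripper_width: -0.0001
gripper_force: 0.4
```

```bash
python3 st.py b
```

```text
t 13.2 pos [ 0.5185 -0.1273  0.1808] psi -58.73 tilt [-0.  0.] F [0.35 0.34 0.53] w 0.0 q [ 0.05  0.29 -0.16 -0.   -1.12  0.49]
pivot in tool (x,y) mm [  21.3 -100.1] F tool x,y 0.58 0.45
```

Emit:
drive_tool(plan=[[[0.117,0.02,0],[0,0,-0.5],0],[[0.117,0.02,0],[0,0,-0.5],0]])

```text
t: 13.45
ee_pos: [0.5235, -0.1395, 0.1808]
eef_rot: [-2.84, 1.341, 0.004]
force: [-4.1, 5.1, 3.4]
gripper_width: 0.0004
gripper_force: 3.6
```

```bash
python3 st.py b
```

```text
t 13.65 pos [ 0.5236 -0.1396  0.1808] psi -50.74 tilt [-0.001  0.001] F [-3.47  3.98  2.46] w 0.0001 q [ 0.03  0.31 -0.14 -0.   -1.12  0.66]
pivot in tool (x,y) mm [  22.3 -100. ] F tool x,y -5.63 -0.16
```

The black lid resists with about 5.6 N at roughly 0.6 rad, so it is the binding one. I'll back off, go over to the other side of the knob and shut it.

Emit:
drive_tool(plan=[[[-0.2,0,0],[0,0,0],0],[[-0.3,0,0],[0,0,0],0],[[0,0,-0.95],[0,0,0],0],[[0,0,0],[0,0,0],0]])

```text
t: 14.15
ee_pos: [0.5067, -0.117, 0.2426]
eef_rot: [-2.839, 1.34, -0.015]
force: [-0.1, -0.1, -0.4]
gripper_width: 0.0
gripper_force: 0.0
```

```bash
python3 - <<'E'
from nav import *
xy,psi=push("b",219.3,-.034);q=to([*xy,.239],psi);to([*xy,.181],psi,q)
from rig import capture;import cv2
e=capture("scene");a=capture("top")
f=lambda im,x,y:cv2.convertScaleAbs(cv2.resize(im["frame"][y:y+75,x:x+100],(400,300),interpolation=cv2.INTER_CUBIC),alpha=1.3)
cv2.imwrite("pics/o.png",np.hstack([f(a,240,140),f(e,190,155)]))
E
```

```text
t 14.15 pos [ 0.5067 -0.117   0.2426] psi -50.55 tilt [ 0.009 -0.002] F [-0.09 -0.14 -0.42] w 0.0 q [ 0.08  0.22 -0.1   0.   -1.24  0.61]
[[np.float64(0.704), np.float64(0.012), np.float64(0.03)], [0, 0, np.float64(0.01)], 0]
[[np.float64(0.704), np.float64(0.011), np.float64(0.03)], [0, 0, np.float64(0.01)], 0]
[[np.float64(0.0), np.float64(0.0), np.float64(0.967)], [0, 0, -0.0], 0]
```

View pics/o.png

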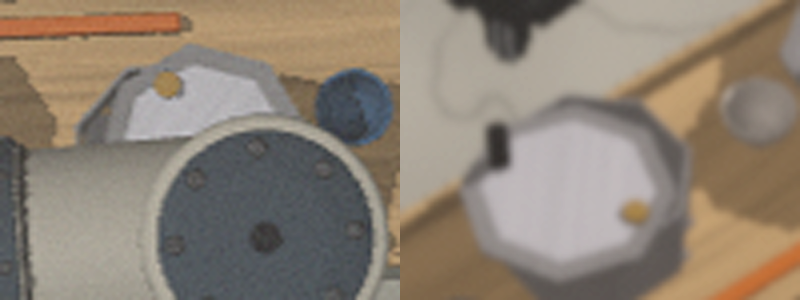

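The scene view shows the black knob sprung back partway, at about (214,186), and nothing else has moved. I'll cross over the knob and descend on its far side.

Emit:
drive_tool(plan=[[[0.7,0.01,0.03],[0,0,0],0],[[0.7,0.01,0.03],[0,0,0],0],[[0,0,0.5],[0,0,0],0],[[0,0,0.47],[0,0,0],0],[[0,0,0],[0,0,0],0]])

```text
t: 14.88
ee_pos: [0.5558, -0.1826, 0.1731]
eef_rot: [2.838, -1.342, -0.01]
force: [-0.0, 0.9, -0.6]
gripper_width: 0.0001
gripper_force: 0.0
```

Emit:
drive_tool(plan=[[[-0.117,0.02,0],[0,0,0.5],0],[[-0.117,0.02,0],[0,0,0.5],0],[[-0.117,0.02,0],[0,0,0.5],0],[[-0.117,0.02,0],[0,0,0.5],0]])

```text
t: 15.38
ee_pos: [0.5383, -0.1621, 0.1774]
eef_rot: [-2.624, 1.727, -0.002]
force: [-0.1, -0.0, 0.1]
gripper_width: 0.0001
gripper_force: 0.0
```

```bash
python3 st.py b
```

```text
t 15.57 pos [ 0.5385 -0.1623  0.177 ] psi -66.48 tilt [ 0.001 -0.   ] F [-0.12 -0.05 -0.12] w 0.0001 q [-0.01  0.35 -0.09  0.   -1.13  0.42]
pivot in tool (x,y) mm [-32.4 -97.7] F tool x,y -0.35 0.0
```

Emit:
drive_tool(plan=[[[-0.117,0.02,-0.03],[0,0,0.5],0],[[-0.117,0.02,-0.03],[0,0,0.5],0],[[-0.117,0.02,0],[0,0,0.5],0],[[-0.117,0.02,0],[0,0,0.5],0]])

```text
t: 16.08
ee_pos: [0.5253, -0.1374, 0.1801]
eef_rot: [2.359, -2.074, 0.001]
force: [-0.7, -0.1, 0.2]
gripper_width: -0.0001
gripper_force: 0.4
```

```bash
python3 st.py b; python3 - <<'E'
from nav import *
from rig import capture
import cv2,pickle
s=get_state();c=capture("wrist");pickle.dump((s,c),open("p.pkl","wb"))
cv2.imwrite("pics/p.png",c["frame"])
E
```

```text
t 16.27 pos [ 0.5255 -0.1372  0.1799] psi -82.46 tilt [ 0. -0.] F [ 0.52 -0.42  0.25] w -0.0002 q [ 0.03  0.31 -0.14  0.   -1.12  0.1 ]
pivot in tool (x,y) mm [-31.5 -94.5] F tool x,y 0.31 -0.05
```

View pics/p.png

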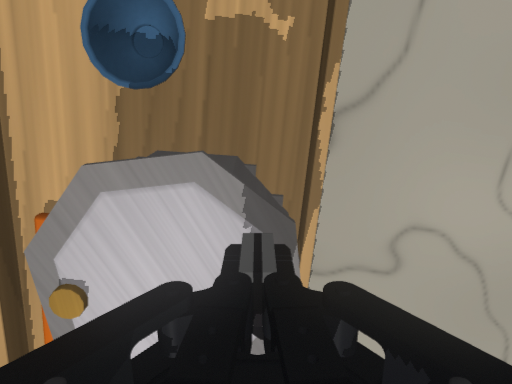

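The wrist view shows the blue pot undisturbed at (133,40) and the lid edge nearing the shut position. The knob is hidden behind the fingers at about (258,320).

Emit:
drive_tool(plan=[[[-0.11,0.05,0],[0,0,0.5],0],[[-0.08,0.04,0],[0,0,0.3],0]])

```text
t: 16.58
ee_pos: [0.519, -0.1265, 0.1798]
eef_rot: [-2.24, 2.202, -0.001]
force: [0.2, -0.5, -0.7]
gripper_width: 0.0003
gripper_force: 0.3
```

```bash
python3 st.py b
```

```text
t 16.77 pos [ 0.5189 -0.1265  0.1797] psi -88.9 tilt [ 0. -0.] F [-0.75  0.04 -0.17] w -0.0003 q [ 0.05  0.3  -0.16  0.   -1.11 -0.04]
pivot in tool (x,y) mm [-31.  -96.8] F tool x,y -0.04 0.29
```

Emit:
drive_tool(plan=[[[-0.03,0.008,0],[0,0,0.12],0],[[-0.03,0.008,0],[0,0,0.12],0]])

```text
t: 17.02
ee_pos: [0.5178, -0.1228, 0.1797]
eef_rot: [2.203, -2.24, 0.0]
force: [0.9, -0.5, -0.6]
gripper_width: 0.0
gripper_force: 0.3
```

```bash
python3 st.py b; python3 - <<'E'
from rig import *
import cv2,pickle
s=get_state();c=capture("scene");pickle.dump(c,open("p2.pkl","wb"))
cv2.imwrite("pics/q.png",cv2.convertScaleAbs(cv2.resize(c["frame"][155:230,180:280],(800,600),interpolation=cv2.INTER_CUBIC),alpha=1.3))
E
```

```text
t 17.23 pos [ 0.5178 -0.1226  0.1797] psi -90.89 tilt [0. 0.] F [-0.35 -0.33  0.46] w 0.0001 q [ 0.06  0.29 -0.17 -0.   -1.11 -0.08]
pivot in tool (x,y) mm [-30.6 -96.9] F tool x,y 0.35 -0.15
```

View pics/q.png

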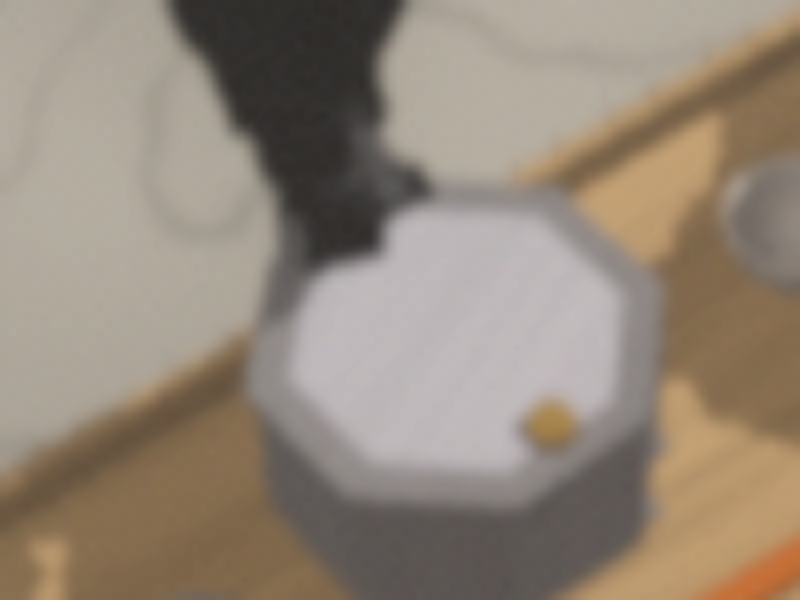

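That was an eleventh picture, one over the limit of ten, so I won't view any more. From here I'll feel for the shut stop by force.

Emit:
drive_tool(plan=[[[-0.015,0.005,0],[0,0,0.06],0],[[-0.015,0.005,0],[0,0,0.06],0]])

```text
t: 17.52
ee_pos: [0.5172, -0.1209, 0.1797]
eef_rot: [-2.184, 2.258, -0.0]
force: [0.8, -1.5, -1.1]
gripper_width: 0.0001
gripper_force: 0.3
```

```bash
python3 st.py b
```

```text
t 17.73 pos [ 0.5172 -0.1208  0.1797] psi -91.86 tilt [-0.  0.] F [-0.5   0.34 -0.27] w 0.0002 q [ 0.07  0.29 -0.17 -0.   -1.11 -0.1 ]
pivot in tool (x,y) mm [-30.4 -97. ] F tool x,y 0.17 0.18
```

Emit:
drive_tool(plan=[[[-0.015,0.005,0],[0,0,0.06],0],[[-0.015,0.005,0],[0,0,0.06],0]])

```text
t: 17.98
ee_pos: [0.5167, -0.1191, 0.1797]
eef_rot: [2.165, -2.276, 0.0]
force: [0.6, -1.8, -0.2]
gripper_width: 0.0
gripper_force: 1.4
```

```bash
python3 st.py b
```

```text
t 18.18 pos [ 0.5167 -0.1191  0.1797] psi -92.83 tilt [ 0. -0.] F [ 0.9  -1.03 -0.7 ] w 0.0 q [ 0.07  0.29 -0.17  0.   -1.11 -0.12]
pivot in tool (x,y) mm [-30.4 -97. ] F tool x,y 1.09 -0.29
```

Emit:
drive_tool(plan=[[[-0.01,0,0],[0,0,0],0],[[0,0,0],[0,0,0],0]])

```text
t: 18.42
ee_pos: [0.5167, -0.119, 0.1797]
eef_rot: [2.166, -2.275, 0.001]
force: [0.4, -4.8, -0.7]
gripper_width: 0.0002
gripper_force: 2.4
```

```bash
python3 st.py b
```

```text
t 18.62 pos [ 0.5167 -0.119   0.1797] psi -92.83 tilt [-0.    -0.001] F [ 1.15 -5.19 -0.87] w 0.0003 q [ 0.07  0.29 -0.17  0.   -1.11 -0.12]
pivot in tool (x,y) mm [-30.2 -97.1] F tool x,y 5.18 -1.32
```

I've hit the shut stop: 5 N after only 0.6 mm. I'll back off and move clear.

Emit:
drive_tool(plan=[[[0.1,0,0],[0,0,0],0],[[0.35,0,0],[0,0,0],0],[[0,0,-0.9],[0,0,0],0],[[0,0,-0.9],[0,0,0],0]])

```text
t: 19.12
ee_pos: [0.5149, -0.1454, 0.2886]
eef_rot: [2.165, -2.276, -0.003]
force: [1.5, 0.4, 0.4]
gripper_width: -0.0001
gripper_force: 0.0
```

Emit:
drive_tool(plan=[[[0.7,0.5,-0.3],[0,0,0],0],[[0.7,0.5,0],[0,0,0],0],[[0.7,0.5,0],[0,0,0],0],[[0.7,0.5,0],[0,0,0],0],[[0,0,0],[0,0,0],0]])

```text
t: 19.75
ee_pos: [0.3854, -0.3089, 0.3058]
eef_rot: [-2.161, 2.279, 0.0]
force: [0.3, 0.1, -0.2]
gripper_width: 0.0001
gripper_force: 0.0
```

```bash
python3 - <<'E'
from nav import *
from tri import ray
from rig import capture
import pickle
where();a=capture("top");e=capture("scene");t0=pickle.load(open("c0.pkl","rb"))["top"]
def kn(c,k,red):
    # knob pixels: tall points by depth near lid
    f=c["frame"].astype(int);v,u=np.mgrid[:384,:512];z=c["depth"]
    q=(np.stack([u,v,np.ones_like(u)],-1)@np.linalg.inv(c["intrinsics"]).T*z[...,None]*[1,-1,-1])@c["pose"][:3,:3].T+c["pose"][:3,3]
    r=np.hypot(*(q[...,:2]-PIV[k]).transpose(2,0,1));m=(abs(q[...,2]-.133)<.008)&(r<.125)
    X=q[m].mean(0);d=X[:2]-PIV[k];print(k,m.sum(),X.round(4),np.hypot(*d).round(4),(np.degrees(np.arctan2(d[1],d[0]))%360).round(1))
for c in(t0,a):
    for k in"rb":kn(c,k,0)
D=abs(t0["frame"].astype(int)-a["frame"]).max(2)
for n,(u,v) in dict(blue=(329,167),white=(231,183),shaker=(143,195),jar=(403,177),mug=(405,210),spat=(230,148)).items(): print(n,D[v-10:v+10,u-10:u+10].mean().round(1))
E
```

```text
t 19.75 pos [ 0.3854 -0.3089  0.3058] psi -93.05 tilt [0.    0.001] F [ 0.27  0.06 -0.24] w 0.0001 q [-0.36  0.14 -0.03 -0.   -1.4   0.31]
r 32 [0.5064 0.1707 0.1307] 0.1001 184.0
b 29 [ 0.5149 -0.0991  0.1315] 0.1004 183.2
r 29 [0.5882 0.0795 0.1318] 0.0998 259.5
b 27 [ 0.5152 -0.0978  0.1314] 0.1 182.4
blue 3.7
white 15.3
shaker 3.5
jar 3.9
mug 4.4
spat 12.3
```

```bash
python3 -c "
from rig import *
print(finish_job())"
```

```text
the job is handed in; nothing more can be done
None
```

The job is handed in: the red-knobbed lid swung freely and was left fully open (at least 1.31 rad), and the black-knobbed lid bound at about 0.6 rad under roughly 5.6 N and was then pushed fully shut against its stop; I viewed 11 pictures, one over the limit of 10.

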